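# Put a tin away in the child-locked drawer

### The job

Put the red mint tin away in the child-locked drawer box: slide the yellow lock tab fully aside, press the red button so that the drawer springs right out, and lay the red tin flat in the drawer and let go. Then push the drawer shut until it catches and slide the yellow tab all the way back under the button. Leave the pink tin, the jars of sweets, the bar and the card stand where they are.

Things in the scene. Friction and masses are not known exactly. Their poses are not given: they have to be found in the camera images.
- lock_box: teal box, fixed to the counter, 150 mm deep (its x) x 164 mm wide (its y) x 60 mm high, with a drawer whose light wooden front faces the box's -x side. Origin: centre of its underside; z up. On its flat top stand, both at box x = -25 mm, the red button (at box y = +42 mm) and the yellow lock tab (box y < 0). The black rubber pad on the top is decoration
- lock_tab (a joint): position of the yellow child-lock tab in m: 0 = locked (its fork lies under the head of the red button, which then cannot go down), 0.036 = fully aside. It slides along the box's -y direction as the value grows; the fork is clear of the button from about 0.028. It stays where it is left; it takes about 2 N to slide
- tab_ridge (a point): centre of the top edge of the yellow tab's upright ridge, 90 mm above the counter. The ridge is 36 mm long along the box's x, 12 mm thick along the box's y and stands 22 mm above the tab's 7 mm plate; push it on either flat side or pinch it across the 12 mm. With the tab locked the ridge's centre is 56 mm from the button's axis (on the box's -y side of it), and 92 mm with the tab aside
- release_button (a joint): how far the red button is pressed in m: 0 = up, 0.010 = fully down. The latch lets go at about 0.007, with about 3.5 N; fully down takes 4.5 N. A spring lifts it again
- button_top (a point): centre of the top of the red round button, a mushroom head 36 mm across, 80 mm above the counter when up; it is pressed straight down
- drawer (a joint): how far the drawer is out in m: 0 = shut and caught, 0.112 = fully out. It slides to the box's -x side. When the button is pressed a spring (1.5 to 3 N) drives it right out within about a second and keeps it out; pushing it shut takes up to about 8 N at the end, when the latch clicks under the catch by itself (push it to its stop, about -0.003, then let go; this needs the tab to be aside)
- drawer_in (a point): centre of the drawer's inner floor, 9 mm above the counter; it travels with the drawer; axes as the box's. The inside is 113 mm along x and 120 mm along y, all of it uncovered when the drawer is fully out; side and rear walls are 4 mm thick and rise 27 mm above the floor, the wooden front 47 mm
- drawer_front (a point): centre of the outer face of the drawer's wooden front (156 mm wide, 50 mm high, from 6 to 56 mm above the counter); it travels with the drawer; axes as the box's, so pushing it shut is along +x
- mint_tin_0: closed mint tin with a red and orange lid and a white lower part, 60 mm (its x) x 90 mm (its y) x 22 mm high, 60 g; origin at the centre of its underside, z up
- mint_tin_1: closed mint tin with a pink and purple lid, the same size and axes; stays where it is
- sweet_jar_0: jar of sweets with a white lid, 64 mm across, 100 mm high; origin at the centre of its underside; stays where it is
- bar_0: cream and green chocolate bar, 52 x 153 x 14 mm, lying flat; origin at the centre of its underside; stays where it is
- price_stand_2: small white card stand, 40 x 85 x 64 mm; origin at the centre of its underside; stays where it is

How it is judged:
On the way, in this order (a step that is already met when the one before it is completed fails the run):
1. the lock tab is slid fully aside while the drawer is still shut (value of joint lock_tab above 0.029 m and value of joint drawer below 0.005 m), for 0.1 s.
2. the button is pressed and the drawer has sprung right out (value of joint drawer above 0.1 m), for 0.1 s.
3. the red tin lies flat in the drawer, released, with the drawer still out (value of joint drawer above 0.08 m and x of mint_tin_0 in the frame of drawer_in between -0.03 and 0.03 m and y of mint_tin_0 in the frame of drawer_in between -0.034 and 0.034 m and z of mint_tin_0 in the frame of drawer_in below 0.006 m and angle between mint_tin_0's own z axis and vertical below 0.15 rad and contact force between the fingers and mint_tin_0 below 0.1 N), for 0.2 s.
4. the drawer is pushed shut and caught, the tab still aside (value of joint drawer below 0.004 m and value of joint release_button below 0.002 m), for 0.2 s.
5. the lock tab is slid back home under the button (value of joint lock_tab below 0.006 m), for 0.1 s.
At the end, for the whole second after the job is handed in: The drawer is shut and caught (within 4 mm), the red tin lies flat (within 0.15 rad, underside within 6 mm of the floor) and still on the drawer's floor between its walls, the button is up (within 2 mm) and the lock tab is back home under it (within 6 mm) (all of step 4 and value of joint lock_tab below 0.006 m and x of mint_tin_0 in the frame of drawer_in between -0.03 and 0.03 m and y of mint_tin_0 in the frame of drawer_in between -0.034 and 0.034 m and z of mint_tin_0 in the frame of drawer_in below 0.006 m and angle between mint_tin_0's own z axis and vertical below 0.15 rad and linear speed of mint_tin_0 below 0.02 m/s); the robot touches nothing.
It fails at once if the pink tin is moved by more than 30 mm (distance of mint_tin_1 from where it was at the start of the episode above 0.03 m).
It fails at once if the white-lidded jar, the bar or the card stand is moved by more than 30 mm (distance of any of sweet_jar_0, bar_0, price_stand_2 from where it was at the start of the episode above 0.03 m).
It also fails if it takes over 72 s, if anything falls off the work surface, if the arm or the gripper's body presses on something with over 40 N, if the wrist force passes 120 N, or if a joint passes its speed limit or range.

### The arm

A 6-joint arm with a two-finger parallel gripper is mounted at the origin on a cart in front of the work surface, level with it; the furniture and walls round the work are solid. World frame = base frame: x ahead of the robot, y to its left, z up, the work surface at z = 0. Lengths are in m, angles in rad, forces in N, time in s.
With the tool pointing down it reaches from about 0.425 to 0.95 m from the base axis. Payload 3.5 kg.
Tool frame: the origin (TCP) lies between the finger pads; the fingertips stand 14 mm ahead of it and the grasp point (between the pads) lies 5 mm behind it; z points along the fingers, y is the line along which they close (so a half turn about z gives the same grasp; the last joint's range is limited). The gripper opens to 85 mm and grips with 20 to 120 N. Pads are 22 mm wide; open, the fingers measure 114 mm over their backs; the gripper's body (76 mm by 85 mm) begins 54 mm behind the grasp point. The pads swing forward as they close: fully open they stand 13 mm farther back than shut.
Start: joints at [-1.3, 0.286, 1.577, -0, 1.279, -0.15], TCP at [0.276, -0.616, 0.245] pointing down, gripper open.
Joint ranges: [-2.77, 2.77], [-0.9, 2.22], [0.21, 2.48], [-1.53, 4.67], [0.24, 2.81], [-2.84, 2.84]. Speed limits (rad/s): [2.79, 2.79, 3.14, 3.14, 3.14, 3.14].

### API

Orientations are given as a unit quaternion [x, y, z, w].
In Python, from plant import * gives the robot as it stands.
- The arm moves only by the tool step_arm, never from a script. Its argument "commands" is a list of rows, each an object of numbers: "gripper": the gripper's target within -1 to 1 (shut at 1, half-way at 0, fully open at -1); "x", "y", "z": the shift along the tool's x, y, z in mm; "spin": the turn about the tool's z in degrees. A call has exactly 10 rows; each row shifts and turns the commanded pose from where the row before left it, along the tool's axes as they then stand; what a row does not reach is not made up. A row lasts 1/10 s, in which the tool goes at most 50 mm and 8.59 degrees, less where a joint would pass 70% of its speed; a pose out of reach is approached as far as the arm can. A call with a gripper value outside its range is refused whole. The fingers move at their own pace and stop on an object; "force" is the grip in N (left out, the last holds). Time passes only in rows, so rows that do not move let the fingers close, or fill a call up. It gives the time, the measured TCP pose, the force, the opening and the grip force at its end, in the units of the state.
- get_state(): the state, without advancing time (a new reading comes with each control period).
- read_camera(name): name is "scene" or "side" or "wrist"; returns a dict with "color" (400x640x3 uint8, red, green, blue), "z_map" (400x640 float32, m along the optical axis (not along the pixel's ray), 0 where there is no reading), "fx", "fy", "cx", "cy" (pixels), "eye" and "attitude" of the camera in the world; the wrist camera has in their place "mount" (4x4, takes a point from camera to tool coordinates, whose origin is the TCP and whose axes are the flange's). Camera axes: x right, y up, looking along -z (the intrinsics and any distortion apply to the point x, -y, -z); pixel columns grow to the right and rows downward; lengths in m; the calibration is good to about 2 mm. A picture is of the moment at which its call begins: read the wrist's pose just before it.
- sign_off(): hands the job in; it is judged then, once.
The state is a dict: "time": time; "qpos": joint angles; "dq": joint speeds; "joint_efforts": joint torques, N m; "eef_pos": TCP position; "tcp_rot": TCP orientation; "contact_force": force on the tool from outside, world axes, zero at the start; "wrist_torque": the same for the moment, N m; "opening": opening from 0.0 (shut) to 1.0 (fully open); "finger_force": force on a finger pad.
Only numpy, scipy, OpenCV 4.12 (cv2) and the standard library are available. Lean on these libraries where they do the work, as an engineer would, in place of code of your own. Each camera call takes 0.05 s, during which the arm holds its last target. There are 200 camera calls.

## Working session

There is one attempt and no reset: what is moved stays moved. The work goes in short steps, Python scripts to look and compute and a tool call to move; the robot and the scene stay as the last step left them, time stands still between calls to the robot, and variables do not carry over. Pictures are saved under pics/ and viewed, at most 12 in all, crops included, and the job is handed in when it is done.

Besides the shell and the picture viewer there is one more tool, called after "Call:" by a JSON object that holds its "name" and its "arguments", one argument or row to a line. step_arm: Moves the arm, as the interface text tells. Its arguments: {"type":"object","properties":{"commands":{"type":"array"},"force":{"type":"number"}},"required":["commands"]}

```bash
mkdir -p pics; ls; cat > h.py <<'E'
from plant import *
import numpy as np, cv2
from scipy.spatial.transform import Rotation as R
def rot(a):
    a=np.array(a,float)
    return a if a.shape==(3,3) else R.from_quat(a).as_matrix()
def cloud(c,st=None):
    z=c["z_map"]; v,u=np.mgrid[:z.shape[0],:z.shape[1]]
    K=np.array([[c["fx"],0,c["cx"]],[0,c["fy"],c["cy"]],[0,0,1]])
    p=np.stack([u,v],-1).reshape(-1,1,2).astype(float)
    d=c.get("distortion"); 
    x=(u-c["cx"])/c["fx"]; y=(v-c["cy"])/c["fy"]
    P=np.stack([x*z,-y*z,-z],-1)
    if "eye" in c: return P@rot(c["attitude"]).T+np.array(c["eye"])
    M=np.array(c["mount"]); P=P@M[:3,:3].T+M[:3,3]
    return P@rot(st["tcp_rot"]).T+np.array(st["eef_pos"])
def snap(n):
    st=get_state(); c=read_camera(n); return c,cloud(c,st)
def save(img,f,s=1): cv2.imwrite("pics/"+f,cv2.resize(img[:,:,::-1],None,fx=s,fy=s,interpolation=cv2.INTER_CUBIC))
E
python3 - <<'E'
from h import *
for n in ("scene","side"):
    c,P=snap(n); save(c["color"],n+"0.png",1.25); np.save(n+"0.npy",P); np.save(n+"c0.npy",c["color"]); print({k:v for k,v in c.items() if k not in("color","z_map")})
s=get_state(); print(s)
E
```

```text
pics
{'fx': 503.141350008171, 'fy': 503.141350008171, 'cx': 322.09163106728806, 'cy': 206.39385515591425, 'eye': array([-0.21619732, -0.98915196,  1.24915338]), 'attitude': array([ 0.3569749 , -0.13659657, -0.31434276,  0.86896428])}
{'fx': 516.6950784741446, 'fy': 516.6950784741446, 'cx': 304.5254231073083, 'cy': 205.6435809496701, 'eye': array([ 0.58142704, -1.35734857,  0.99230403]), 'attitude': array([0.45512607, 0.00288216, 0.01821623, 0.89023599])}
{'time': 0.1, 'qpos': array([-1.30001219e+00,  2.87158233e-01,  1.57802592e+00,  3.47050639e-05,
        1.27860217e+00, -1.50019414e-01]), 'dq': array([-0.00025004, -0.00287258, -0.00211804,  0.00028327,  0.00157525,
        0.00050963]), 'joint_efforts': array([ 6.18512968e-04, -4.07292295e+01, -2.93699169e+01, -1.42207064e-04,
        3.33465243e-03, -6.51392497e-06]), 'eef_pos': array([ 0.27560402, -0.61555716,  0.24403389]), 'tcp_rot': array([ 9.77947541e-01,  2.08847802e-01, -4.96078372e-05, -1.09583602e-03]), 'contact_force': array([-0.98169094, -0.17751988,  0.92175822]), 'wrist_torque': array([-0.01381016, -0.03035737,  0.0239274 ]), 'finger_force': 0.0, 'opening': 0.9986767823759954}
```

View pics/scene0.png

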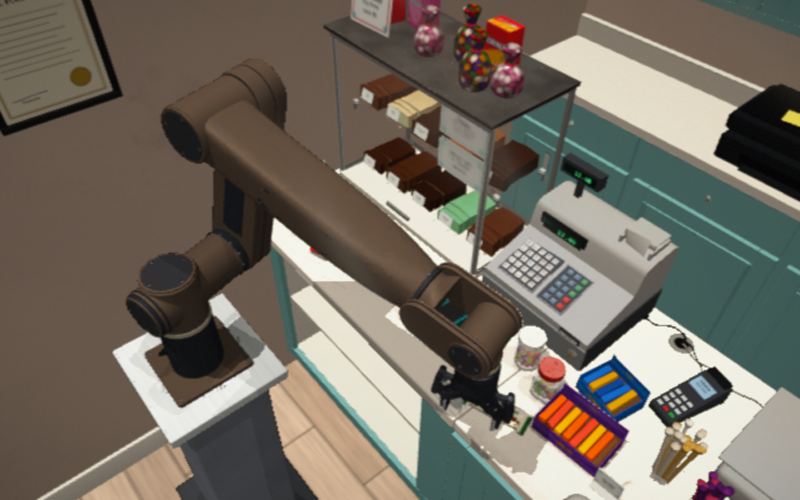

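View pics/side0.png

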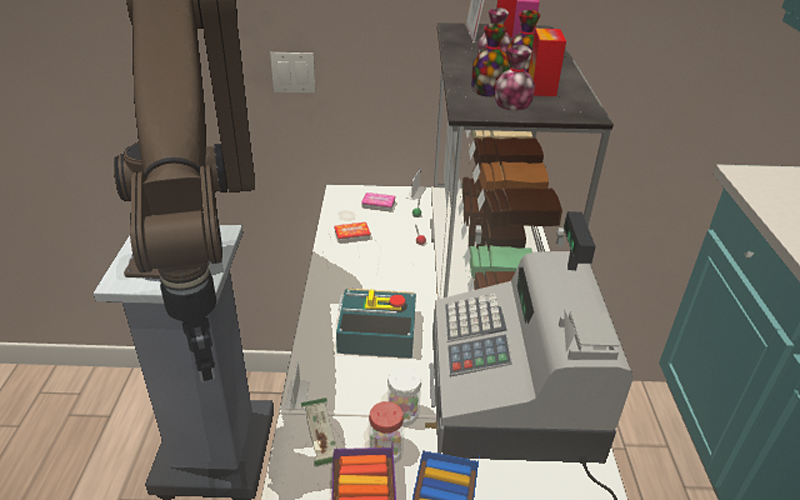

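```bash
python3 - <<'E'
from h import *
c=np.load("sidec0.npy"); P=np.load("side0.npy")
save(c[140:300,240:360],"crop1.png",5) if 0 else None
a=cv2.resize(c[225:290,260:340][:,:,::-1],None,fx=9,fy=9,interpolation=cv2.INTER_CUBIC)
cv2.imwrite("pics/crop1.png",a)
hsv=cv2.cvtColor(c,cv2.COLOR_RGB2HSV).astype(int); H,S,V=hsv[...,0],hsv[...,1],hsv[...,2]
def sel(m,box,zr):
    v0,v1,u0,u1=box; k=np.zeros(m.shape,bool); k[v0:v1,u0:u1]=1
    k&=m&(P[...,2]>zr[0])&(P[...,2]<zr[1]); return P[k]
def rect(n,p):
    if len(p)<5: print(n,len(p));return
    r=cv2.minAreaRect(p[:,:2].astype(np.float32)*1000); print(n,len(p),r,"zmed",np.median(p[:,2]), "mean",p.mean(0))
bx=(225,290,260,340)
rect("boxtop",sel(H>=0,bx,(.05,.07)))
rect("ridge",sel((abs(H-26)<8)&(S>150),bx,(.082,.1)))
rect("yel",sel((abs(H-26)<8)&(S>150),bx,(.05,.1)))
rect("button",sel(((H<8)|(H>172))&(S>150),bx,(.074,.09)))
rect("red",sel((H>=0),(172,197,262,300),(.012,.03)))
rect("pink",sel((H>=0),(150,170,285,320),(.012,.03)))
rect("disk?",sel((H>=0),(165,180,265,286),(.003,.1)))
# obstacles on surface near box
rect("bar",sel(H>=0,(318,372,240,272),(.008,.03)))
rect("jar",sel(H>=0,(295,340,308,340),(.03,.12)))
rect("stand",sel(H>=0,(130,165,325,340),(.01,.12)))
E
```

```text
boxtop 2123 ((542.821044921875, -268.8260803222656), (165.19688415527344, 170.39401245117188), 87.28980255126953) zmed 0.059503878060323645 mean [ 0.54354798 -0.28324386  0.05966862]
ridge 37 ((529.3619995117188, -249.68809509277344), (11.048429489135742, 35.52104949951172), 2.5985918045043945) zmed 0.08831827022574479 mean [ 0.5303247  -0.2512929   0.08792371]
yel 185 ((557.7325439453125, -248.96905517578125), (41.766273498535156, 78.36895751953125), 88.87188720703125) zmed 0.06757028348959837 mean [ 0.54621786 -0.25361914  0.07123668]
button 79 ((588.990966796875, -250.30653381347656), (34.53046417236328, 30.683629989624023), 89.95994567871094) zmed 0.07818460067829403 mean [ 0.58859657 -0.25170336  0.07842307]
red 290 ((462.0253601074219, 115.47117614746094), (91.29974365234375, 76.65452575683594), 9.917031288146973) zmed 0.019239466359407542 mean [0.46172811 0.11130417 0.01891059]
pink 235 ((526.6151123046875, 282.0477600097656), (72.48282623291016, 91.2022933959961), 80.68411254882812) zmed 0.01883360795530542 mean [0.5273359  0.27794719 0.01883466]
disk? 19 ((437.7864074707031, 185.786376953125), (57.8704833984375, 100.67909240722656), 7.445761680603027) zmed 0.018145015504299034 mean [0.44971355 0.16443466 0.01400738]
bar 698 ((452.82672119140625, -568.234375), (41.40662384033203, 170.024169921875), 16.580364227294922) zmed 0.01207941985315969 mean [ 0.45146553 -0.56405944  0.01248067]
jar 1072 ((604.1215209960938, -548.8512573242188), (138.63626098632812, 63.103973388671875), 87.21005249023438) zmed 0.09722858737776546 mean [ 0.60238732 -0.53654677  0.08630043]
stand 262 ((639.24755859375, 375.04376220703125), (56.01954650878906, 114.10101318359375), 3.7975668907165527) zmed 0.044077499641858864 mean [0.63568874 0.39889573 0.04210288]
```

View pics/crop1.png

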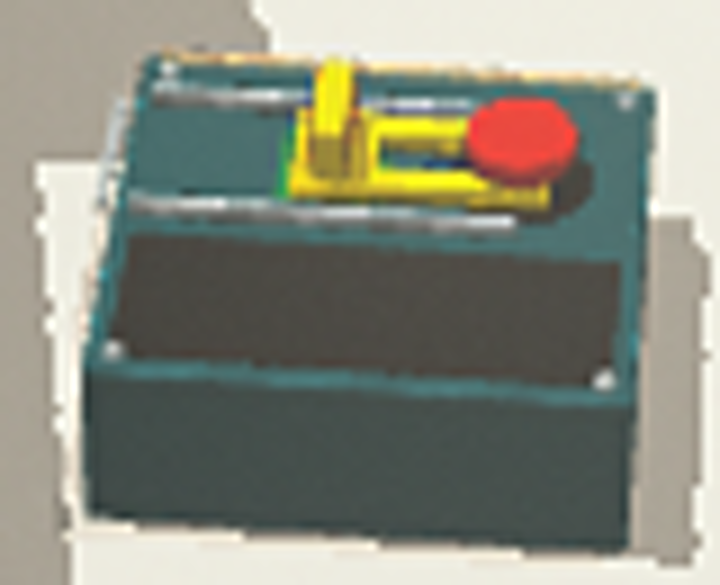

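The side view shows the box near pixel (378,320). Its button is on the world +x side of the tab, and the drawer faces world +y. The red tin is at (352,231) and the pink one at (378,201). I'll move above the box for a close look.

Call:
{"name": "step_arm", "arguments": {
  "commands": [
    {"gripper": -1,"x": 40,"y": -20},
    {"gripper": -1,"x": 40,"y": -20},
    {"gripper": -1,"x": 40,"y": -20},
    {"gripper": -1,"x": 40,"y": -20},
    {"gripper": -1,"x": 40,"y": -20},
    {"gripper": -1,"x": 40,"y": -20},
    {"gripper": -1,"x": 40,"y": -20},
    {"gripper": -1,"x": 40,"y": -20},
    {"gripper": -1,"x": 40,"y": -20},
    {"gripper": -1,"x": 40,"y": -20}
  ],
  "force": 20
}}

```text
invalid input
```

```bash
cat >> h.py <<'E'
def yawz(st): 
    m=rot(st["tcp_rot"]); return np.degrees(np.arctan2(m[1,0],m[0,0]))
def plan(target,yaw=None):
    st=get_state(); m=rot(st["tcp_rot"]); d=(np.array(target)-st["eef_pos"])*1000
    print("t",round(st["time"],2),"pos",np.round(st["eef_pos"]*1000,1),"yaw",round(yawz(st),2),"F",np.round(st["contact_force"],1),"open",round(st["opening"],3),"ff",round(st["finger_force"],1))
    print("tool shift mm",np.round(m.T@d,1), "spin", None if yaw is None else round((yawz(st)-yaw+180)%360-180,1))
E
python3 - <<'E'
from h import *
plan((.555,-.27,.25),90)
E
```

```text
t 0.1 pos [ 275.6 -615.6  244. ] yaw 24.11 F [-1.  -0.2  0.9] open 0.999 ff 0.0
tool shift mm [ 396.2 -201.3   -5.4] spin -65.9
```

Call:
{"name": "step_arm", "arguments": {
  "commands": [
    {"gripper": -1,"x": 40,"y": -20,"z": 0,"spin": 0},
    {"gripper": -1,"x": 40,"y": -20,"z": 0,"spin": 0},
    {"gripper": -1,"x": 40,"y": -20,"z": 0,"spin": 0},
    {"gripper": -1,"x": 40,"y": -20,"z": 0,"spin": 0},
    {"gripper": -1,"x": 40,"y": -20,"z": 0,"spin": 0},
    {"gripper": -1,"x": 40,"y": -20,"z": 0,"spin": 0},
    {"gripper": -1,"x": 40,"y": -20,"z": 0,"spin": 0},
    {"gripper": -1,"x": 40,"y": -20,"z": 0,"spin": 0},
    {"gripper": -1,"x": 40,"y": -20,"z": 0,"spin": 0},
    {"gripper": -1,"x": 40,"y": -20,"z": 0,"spin": 0}
  ],
  "force": 20
}}

```text
time: 1.1
eef_pos: [0.5598, -0.2683, 0.2448]
tcp_rot: [0.978, 0.209, -0.0, -0.0]
contact_force: [-0.1, -0.2, -0.9]
opening: 1.003
finger_force: 0.0
```

Call:
{"name": "step_arm", "arguments": {
  "commands": [
    {"gripper": -0.3,"x": 0,"y": 0,"z": 0,"spin": -8.3},
    {"gripper": -0.3,"x": 0,"y": 0,"z": 0,"spin": -8.3},
    {"gripper": -0.3,"x": 0,"y": 0,"z": 0,"spin": -8.3},
    {"gripper": -0.3,"x": 0,"y": 0,"z": 0,"spin": -8.3},
    {"gripper": -0.3,"x": 0,"y": 0,"z": 0,"spin": -8.3},
    {"gripper": -0.3,"x": 0,"y": 0,"z": 0,"spin": -8.3},
    {"gripper": -0.3,"x": 0,"y": 0,"z": 0,"spin": -8.3},
    {"gripper": -0.3,"x": 0,"y": 0,"z": 0,"spin": -7.8},
    {"gripper": 0.3,"x": 0,"y": 0,"z": 0,"spin": 0},
    {"gripper": 0.3,"x": 0,"y": 0,"z": 0,"spin": 0}
  ]
}}

```text
time: 2.1
eef_pos: [0.559, -0.27, 0.2449]
tcp_rot: [0.708, 0.706, -0.0, -0.0]
contact_force: [-0.6, 0.6, -0.4]
opening: 0.356
finger_force: 0.0
```

```bash
python3 - <<'E'
from h import *
plan((.53,-.25,.25),90)
c,P=snap("wrist"); save(c["color"],"w1.png",1.25); np.save("w1.npy",P); np.save("wc1.npy",c["color"]); print(np.round(c["mount"],3))
E
```

```text
t 2.1 pos [ 559.  -270.   244.9] yaw 89.84 F [-0.6  0.6 -0.4] open 0.356 ff 0.0
tool shift mm [ 19.9 -29.   -5.1] spin -0.2
[[-0.001  0.965  0.263  0.067]
 [ 1.     0.001 -0.    -0.001]
 [-0.001  0.263 -0.965 -0.129]
 [ 0.     0.     0.     1.   ]]
```

View pics/w1.png

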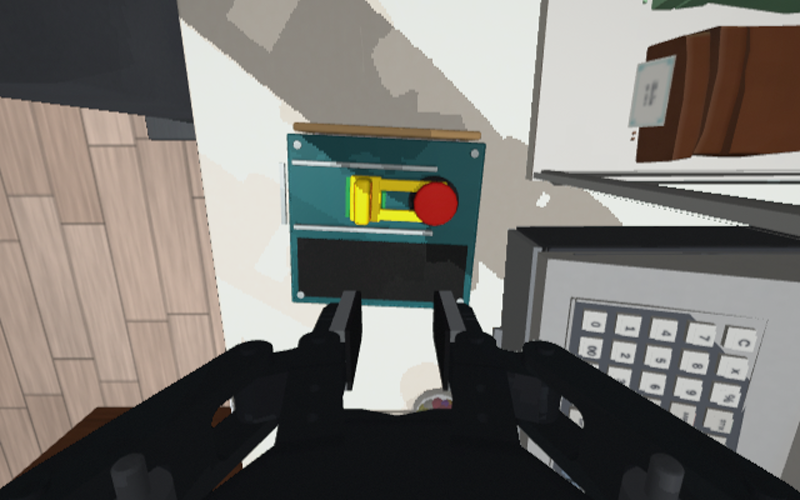

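The wrist view shows the box from (287,134) to (470,305), turned about 2.6° clockwise. The ridge is at (365,200) and the button at (436,203).

```bash
cat >> h.py <<'E'
def boxfit(P,c,v=1):
    hsv=cv2.cvtColor(c,cv2.COLOR_RGB2HSV).astype(int); H,S,V=hsv[...,0],hsv[...,1],hsv[...,2]
    near=(abs(P[...,0]-.55)<.15)&(abs(P[...,1]+.25)<.16)
    o={}
    for n,m in dict(teal=near&(abs(H-90)<12)&(S>100)&(abs(P[...,2]-.06)<.004),ridge=near&(abs(H-27)<7)&(S>150)&(P[...,2]>.083)&(P[...,2]<.1),
        button=near&((H<8)|(H>172))&(S>150)&(P[...,2]>.06)&(P[...,2]<.09),wood=near&(abs(H-15)<8)&(S>60)&(P[...,2]>.045)&(P[...,2]<.062)).items():
        p=P[m]
        if len(p)>5:
            r=cv2.minAreaRect(p[:,:2].astype(np.float32)*1000); o[n]=r
            if v: print(n,len(p),np.round(r[0],1),np.round(r[1],1),round(r[2],1),"z",np.round(np.median(p[:,2]),4))
    return o
E
python3 - <<'E'
from h import *
boxfit(np.load("w1.npy"),np.load("wc1.npy"))
E
```

```text
teal 9352 [ 546.1 -269.7] [148.5 163. ] 87.0 z 0.0609
ridge 443 [ 530.6 -243.8] [34.8 12.2] 88.7 z 0.0905
button 958 [ 589.8 -246.3] [35.1 34.6] 38.6 z 0.0807
wood 1093 [ 549.5 -207.5] [ 43.8 154.4] 86.4 z 0.0566
```

Call:
{"name": "step_arm", "arguments": {
  "commands": [
    {"gripper": 0.3,"x": 9,"y": -9,"z": 20,"spin": 1},
    {"gripper": 0.3,"x": 9,"y": -9,"z": 20,"spin": 1},
    {"gripper": 0.3,"x": 8,"y": -9,"z": 20,"spin": 0.8},
    {"gripper": 0.3,"x": 0,"y": 0,"z": 20,"spin": 0},
    {"gripper": 0.3,"x": 0,"y": 0,"z": 20,"spin": 0},
    {"gripper": 0.3,"x": 0,"y": 0,"z": 20,"spin": 0},
    {"gripper": 0.3,"x": 0,"y": 0,"z": 20,"spin": 0},
    {"gripper": 0.3,"x": 0,"y": 0,"z": 12,"spin": 0},
    {"gripper": 0.3,"x": 0,"y": 0,"z": 6,"spin": 0},
    {"gripper": 0.3,"x": 0,"y": 0,"z": 0,"spin": 0}
  ]
}}

```text
time: 3.15
eef_pos: [0.5323, -0.2435, 0.0866]
tcp_rot: [0.724, 0.689, -0.0, -0.001]
contact_force: [0.1, -0.9, 0.3]
opening: 0.347
finger_force: 0.0
```

Call:
{"name": "step_arm", "arguments": {
  "commands": [
    {"gripper": 1,"x": 0,"y": 0,"z": 0,"spin": 0},
    {"gripper": 1,"x": 0,"y": 0,"z": 0,"spin": 0},
    {"gripper": 1,"x": 0,"y": 0,"z": 0,"spin": 0},
    {"gripper": 1,"x": 0,"y": 0,"z": 0,"spin": 0},
    {"gripper": 1,"x": 0,"y": 0,"z": 0,"spin": 0},
    {"gripper": 1,"x": 0,"y": -7,"z": 0,"spin": 0},
    {"gripper": 1,"x": 0,"y": -8,"z": 0,"spin": 0},
    {"gripper": 1,"x": 0,"y": -8,"z": 0,"spin": 0},
    {"gripper": 1,"x": 0,"y": -7,"z": 0,"spin": 0},
    {"gripper": 1,"x": 0,"y": -6,"z": 0,"spin": 0}
  ],
  "force": 20
}}

```text
time: 4.15
eef_pos: [0.4972, -0.2423, 0.0884]
tcp_rot: [0.724, 0.689, 0.001, 0.002]
contact_force: [15.7, -0.5, -4.0]
opening: 0.134
finger_force: 23.8
```

Call:
{"name": "step_arm", "arguments": {
  "commands": [
    {"gripper": 0.2,"x": 0,"y": 1,"z": 0,"spin": 0},
    {"gripper": 0.2,"x": 0,"y": 0,"z": 0,"spin": 0},
    {"gripper": 0.2,"x": 0,"y": 0,"z": 0,"spin": 0},
    {"gripper": 0.2,"x": 0,"y": 0,"z": -20,"spin": 0},
    {"gripper": 0.2,"x": 0,"y": 0,"z": -20,"spin": 0},
    {"gripper": 1,"x": 0,"y": 31,"z": 0,"spin": 0},
    {"gripper": 1,"x": 0,"y": 31,"z": 0,"spin": 0},
    {"gripper": 1,"x": 0,"y": 30,"z": 0,"spin": 0},
    {"gripper": 1,"x": 0,"y": 0,"z": 0,"spin": 0},
    {"gripper": 1,"x": 0,"y": 0,"z": 0,"spin": 0}
  ]
}}

```text
time: 5.15
eef_pos: [0.589, -0.246, 0.1262]
tcp_rot: [0.724, 0.69, -0.001, -0.001]
contact_force: [0.9, 0.0, 0.2]
opening: 0.002
finger_force: 0.0
```

```bash
python3 - <<'E'
from h import *
plan((.5893,-.2469,.086),87)
c,P=snap("wrist"); save(c["color"],"w2.png",1); boxfit(P,c["color"])
E
```

```text
t 5.15 pos [ 589.  -246.   126.2] yaw 87.26 F [0.9 0.  0.2] open 0.002 ff 0.0
tool shift mm [-0.9  0.5 40.2] spin 0.3
teal 15490 [ 546.1 -269.7] [149.4 163.2] 87.1 z 0.0608
ridge 1187 [ 498.  -241.8] [35.4 12. ] 88.0 z 0.0903
button 1736 [ 590.1 -242.8] [26.6 37.2] 85.9 z 0.0806
wood 2419 [ 550.1 -189.2] [  6.8 154.7] 86.9 z 0.0565
```

Call:
{"name": "step_arm", "arguments": {
  "commands": [
    {"gripper": 1,"x": 0,"y": 0,"z": 15,"spin": 0},
    {"gripper": 1,"x": 0,"y": 0,"z": 14,"spin": 0},
    {"gripper": 1,"x": 0,"y": 0,"z": 5,"spin": 0},
    {"gripper": 1,"x": 0,"y": 0,"z": 4,"spin": 0},
    {"gripper": 1,"x": 0,"y": 0,"z": 3,"spin": 0},
    {"gripper": 1,"x": 0,"y": 0,"z": 1,"spin": 0},
    {"gripper": 1,"x": 0,"y": 0,"z": 0,"spin": 0},
    {"gripper": 1,"x": 0,"y": 0,"z": 0,"spin": 0},
    {"gripper": 1,"x": 0,"y": 0,"z": 0,"spin": 0},
    {"gripper": 1,"x": 0,"y": 0,"z": 0,"spin": 0}
  ]
}}

```text
time: 6.2
eef_pos: [0.5896, -0.2466, 0.0856]
tcp_rot: [0.724, 0.69, -0.0, 0.0]
contact_force: [-3.0, 1.2, 3.8]
opening: -0.002
finger_force: 1.8
```

```bash
python3 - <<'E'
from h import *
plan((.5893,-.2469,.086),87)
c,P=snap("side"); save(c["color"][130:300,220:360],"s2.png",4)
c,P=snap("wrist"); save(c["color"],"w3.png",1)
hsv=cv2.cvtColor(c["color"],cv2.COLOR_RGB2HSV).astype(int)
m=(abs(hsv[...,0]-15)<8)&(hsv[...,1]>60)&(P[...,2]>.05)&(P[...,2]<.062)&(abs(P[...,0]-.55)<.1)
p=P[m]; print(len(p), cv2.minAreaRect(p[:,:2].astype(np.float32)*1000))
E
```

```text
t 6.2 pos [ 589.6 -246.6   85.6] yaw 87.21 F [-3.   1.2  3.8] open -0.002 ff 1.8
tool shift mm [-0.3 -0.3 -0.4] spin 0.2
0 ((0.0, 0.0), (0.0, 0.0), 0.0)
```

View pics/w3.png

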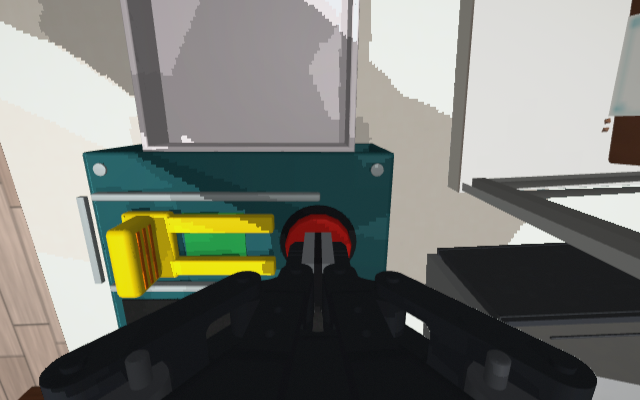

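The drawer is out: the picture shows its interior above the box top, and the tab aside at (130,255). Next I lift and go to the tin.

Call:
{"name": "step_arm", "arguments": {
  "commands": [
    {"gripper": 1,"x": 0,"y": 0,"z": -50,"spin": 0},
    {"gripper": 1,"x": 0,"y": 0,"z": -50,"spin": 0},
    {"gripper": -1,"x": 43,"y": -18,"z": -4,"spin": 0},
    {"gripper": -1,"x": 43,"y": -18,"z": -4,"spin": 0},
    {"gripper": -1,"x": 43,"y": -18,"z": -4,"spin": 0},
    {"gripper": -1,"x": 43,"y": -18,"z": -4,"spin": 0},
    {"gripper": -1,"x": 43,"y": -18,"z": -4,"spin": 0},
    {"gripper": -1,"x": 43,"y": -18,"z": -4,"spin": 0},
    {"gripper": -1,"x": 43,"y": -18,"z": -4,"spin": 0},
    {"gripper": -1,"x": 43,"y": -18,"z": -4,"spin": 0}
  ]
}}

```text
time: 7.3
eef_pos: [0.4619, 0.106, 0.2172]
tcp_rot: [0.724, 0.689, 0.001, 0.0]
contact_force: [0.6, 0.6, -0.5]
opening: 1.0
finger_force: 0.0
```

Call:
{"name": "step_arm", "arguments": {
  "commands": [
    {"gripper": -1,"x": 0,"y": 0,"z": 0,"spin": 8.5},
    {"gripper": -1,"x": 0,"y": 0,"z": 0,"spin": 8.5},
    {"gripper": -1,"x": 0,"y": 0,"z": 0,"spin": 8.5},
    {"gripper": -1,"x": 0,"y": 0,"z": 0,"spin": 8.5},
    {"gripper": -1,"x": 0,"y": 0,"z": 0,"spin": 8.5},
    {"gripper": -1,"x": 0,"y": 0,"z": 0,"spin": 8.5},
    {"gripper": -1,"x": 0,"y": 0,"z": 0,"spin": 8.5},
    {"gripper": -1,"x": 0,"y": 0,"z": 0,"spin": 8.5},
    {"gripper": -1,"x": 0,"y": 0,"z": 0,"spin": 8.5},
    {"gripper": -1,"x": 0,"y": 0,"z": 0,"spin": 0}
  ]
}}

```text
time: 8.3
eef_pos: [0.4627, 0.1044, 0.2169]
tcp_rot: [0.996, 0.093, 0.001, -0.0]
contact_force: [-0.2, 0.9, -0.3]
opening: 0.998
finger_force: 0.0
```

```bash
python3 - <<'E'
from h import *
plan((.462,.113,.15),10)
c,P=snap("wrist"); save(c["color"],"w4.png",1); np.save("w4.npy",P); np.save("wc4.npy",c["color"])
hsv=cv2.cvtColor(c["color"],cv2.COLOR_RGB2HSV).astype(int)
m=(P[...,2]>.017)&(P[...,2]<.03)&(abs(P[...,0]-.46)<.08)&(abs(P[...,1]-.11)<.08)&(hsv[...,1]>90)
p=P[m]; print(len(p), cv2.minAreaRect(p[:,:2].astype(np.float32)*1000),np.median(p[:,2]))
E
```

```text
t 8.3 pos [462.7 104.4 216.9] yaw 10.72 F [-0.2  0.9 -0.3] open 0.998 ff 0.0
tool shift mm [ 0.9 -8.5 66.9] spin 0.7
3639 ((462.5524597167969, 119.6205062866211), (89.32868957519531, 59.7666130065918), 15.231544494628906) 0.022460694775744833
```

View pics/w4.png

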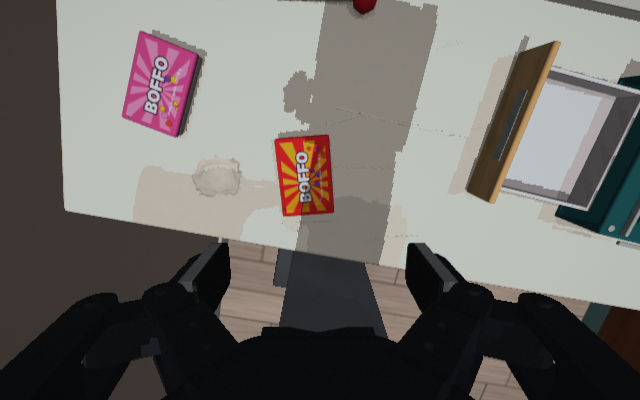

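The red tin is centred at (304,175), the drawer stands open at right, and a clear dish is at (218,175). I'll go down onto the tin with a limited opening.

Call:
{"name": "step_arm", "arguments": {
  "commands": [
    {"gripper": -0.75,"x": 1,"y": -5,"z": 25,"spin": -1.5},
    {"gripper": -0.75,"x": 1,"y": -5,"z": 25,"spin": -1.5},
    {"gripper": -0.75,"x": 0.6,"y": -5,"z": 25,"spin": -1.5},
    {"gripper": -0.75,"x": 0,"y": 0,"z": 25,"spin": 0},
    {"gripper": -0.75,"x": 0,"y": 0,"z": 25,"spin": 0},
    {"gripper": -0.75,"x": 0,"y": 0,"z": 25,"spin": 0},
    {"gripper": -0.75,"x": 0,"y": 0,"z": 20,"spin": 0},
    {"gripper": -0.75,"x": 0,"y": 0,"z": 15,"spin": 0},
    {"gripper": -0.75,"x": 0,"y": 0,"z": 8,"spin": 0},
    {"gripper": -0.75,"x": 0,"y": 0,"z": 0,"spin": 0}
  ]
}}

```text
time: 9.35
eef_pos: [0.461, 0.1194, 0.0232]
tcp_rot: [0.991, 0.133, -0.001, -0.0]
contact_force: [-0.6, 0.3, -0.2]
opening: 0.877
finger_force: 0.0
```

```bash
python3 - <<'E'
from h import *
plan((.4625,.1196,.012),15.2)
c,P=snap("wrist"); save(c["color"],"w5.png",1)
E
```

```text
t 9.35 pos [461.  119.4  23.2] yaw 15.3 F [-0.6  0.3 -0.2] open 0.877 ff 0.0
tool shift mm [ 1.5  0.2 11.2] spin 0.1
```

View pics/w5.png

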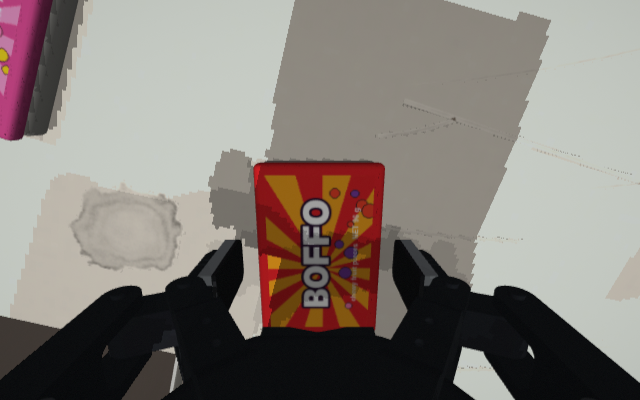

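The tin sits squarely between the fingers, (262–380, 165–330). I'll lower the last few mm and grip.

Call:
{"name": "step_arm", "arguments": {
  "commands": [
    {"gripper": -0.75,"x": 1,"y": 0,"z": 5,"spin": 0},
    {"gripper": -0.75,"x": 0,"y": 0,"z": 4,"spin": 0},
    {"gripper": -0.75,"x": 0,"y": 0,"z": 2,"spin": 0},
    {"gripper": 1,"x": 0,"y": 0,"z": 0,"spin": 0},
    {"gripper": 1,"x": 0,"y": 0,"z": 0,"spin": 0},
    {"gripper": 1,"x": 0,"y": 0,"z": 0,"spin": 0},
    {"gripper": 1,"x": 0,"y": 0,"z": 0,"spin": 0},
    {"gripper": 1,"x": 0,"y": 0,"z": 0,"spin": 0},
    {"gripper": 1,"x": 0,"y": 0,"z": -10,"spin": 0},
    {"gripper": 1,"x": 0,"y": 0,"z": -20,"spin": 0}
  ],
  "force": 25
}}

```text
time: 10.4
eef_pos: [0.4612, 0.1195, 0.0425]
tcp_rot: [0.991, 0.132, -0.002, -0.0]
contact_force: [0.8, 0.2, 0.6]
opening: 0.696
finger_force: 28.2
```

```bash
python3 - <<'E'
from h import *
P=np.load("w4.npy"); c=np.load("wc4.npy")
B=np.array([.5461,-.2697]); a=np.radians(-93); ex=np.array([np.cos(a),np.sin(a)]); ey=np.array([-ex[1],ex[0]])
Q=np.stack([(P[...,:2]-B)@ex,(P[...,:2]-B)@ey,P[...,2]],-1)*1000
n=(Q[...,0]<-60)&(Q[...,0]>-230)&(abs(Q[...,1])<90)
for lo,hi in ((5,14),(33,39),(52,60)):
    q=Q[n&(Q[...,2]>lo)&(Q[...,2]<hi)]; print(lo,hi,len(q),np.percentile(q,[1,3,50,97,99],axis=0).round(1).tolist())
for d in (-75-112+4+8+0,):pass
E
```

```text
5 14 8875 [[-195.9, -70.5, 5.9], [-195.4, -58.8, 8.3], [-116.7, 3.9, 10.0], [-75.1, 58.7, 12.6], [-70.2, 74.3, 13.5]]
33 39 2172 [[-197.0, -78.8, 33.1], [-196.6, -65.3, 33.3], [-111.0, 10.6, 36.4], [-72.7, 63.2, 38.5], [-71.9, 71.5, 38.8]]
52 60 2106 [[-196.7, -80.0, 52.2], [-196.3, -76.2, 52.6], [-192.9, -9.4, 56.6], [-71.1, 71.3, 59.8], [-63.9, 74.4, 59.9]]
```

Call:
{"name": "step_arm", "arguments": {
  "commands": [
    {"gripper": 1,"x": 0,"y": 0,"z": -30,"spin": 0},
    {"gripper": 1,"x": 0,"y": 0,"z": -30,"spin": 0},
    {"gripper": 1,"x": 0,"y": 0,"z": -30,"spin": 0},
    {"gripper": 1,"x": 3,"y": 39,"z": 0,"spin": 0},
    {"gripper": 1,"x": 3,"y": 39,"z": 0,"spin": 0},
    {"gripper": 1,"x": 3,"y": 39,"z": 0,"spin": 0},
    {"gripper": 1,"x": 3,"y": 39,"z": 0,"spin": 0},
    {"gripper": 1,"x": 3,"y": 39,"z": 0,"spin": 0},
    {"gripper": 1,"x": 3,"y": 39,"z": 0,"spin": 0},
    {"gripper": 1,"x": 3,"y": 39,"z": 0,"spin": 0}
  ]
}}

```text
time: 11.4
eef_pos: [0.5549, -0.1399, 0.134]
tcp_rot: [0.991, 0.132, 0.0, 0.0]
contact_force: [1.0, 0.6, -0.2]
opening: 0.695
finger_force: 28.2
```

Call:
{"name": "step_arm", "arguments": {
  "commands": [
    {"gripper": 1,"x": 0,"y": 0,"z": 0,"spin": 4},
    {"gripper": 1,"x": 0,"y": 0,"z": 0,"spin": 5},
    {"gripper": 1,"x": 0,"y": 0,"z": 0,"spin": 5},
    {"gripper": 1,"x": 0,"y": 0,"z": 0,"spin": 4},
    {"gripper": 1,"x": 0,"y": 0,"z": 0,"spin": 0},
    {"gripper": 1,"x": 0,"y": 0,"z": 0,"spin": 0},
    {"gripper": 1,"x": 0,"y": 0,"z": 0,"spin": 0},
    {"gripper": 1,"x": 0,"y": 0,"z": 0,"spin": 0},
    {"gripper": 1,"x": 0,"y": 0,"z": 0,"spin": 0},
    {"gripper": 1,"x": 0,"y": 0,"z": 0,"spin": 0}
  ]
}}

```text
time: 12.4
eef_pos: [0.5547, -0.1383, 0.1333]
tcp_rot: [1.0, -0.024, -0.0, -0.0]
contact_force: [-0.0, -0.0, 0.3]
opening: 0.698
finger_force: 28.2
```

```bash
python3 - <<'E'
from h import *
plan((.553,-.138,.023),-3)
c,P=snap("wrist"); save(c["color"],"w6.png",1)
E
```

```text
t 12.4 pos [ 554.7 -138.3  133.3] yaw -2.78 F [-0.  -0.   0.3] open 0.698 ff 28.2
tool shift mm [ -1.7  -0.2 110.3] spin 0.2
```

View pics/w6.png

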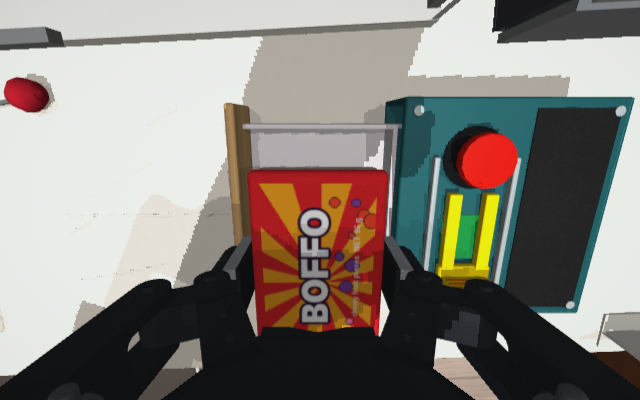

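The tin hangs centred over the drawer, between the wooden front at (240,200) and the rear wall at (392,200). Lowering.

Call:
{"name": "step_arm", "arguments": {
  "commands": [
    {"gripper": 1,"x": -1,"y": 0,"z": 18,"spin": 0},
    {"gripper": 1,"x": -1,"y": 0,"z": 18,"spin": 0},
    {"gripper": 1,"x": 0,"y": 0,"z": 18,"spin": 0},
    {"gripper": 1,"x": 0,"y": 0,"z": 16,"spin": 0},
    {"gripper": 1,"x": 0,"y": 0,"z": 12,"spin": 0},
    {"gripper": 1,"x": 0,"y": 0,"z": 10,"spin": 0},
    {"gripper": 1,"x": 0,"y": 0,"z": 8,"spin": 0},
    {"gripper": 1,"x": 0,"y": 0,"z": 6,"spin": 0},
    {"gripper": 1,"x": 0,"y": 0,"z": 0,"spin": 0},
    {"gripper": 1,"x": 0,"y": 0,"z": 0,"spin": 0}
  ]
}}

```text
time: 13.45
eef_pos: [0.553, -0.1383, 0.0276]
tcp_rot: [1.0, -0.024, 0.0, 0.0]
contact_force: [1.0, -0.5, -1.3]
opening: 0.697
finger_force: 28.3
```

Call:
{"name": "step_arm", "arguments": {
  "commands": [
    {"gripper": 1,"x": 0,"y": 0,"z": 2,"spin": 0},
    {"gripper": 1,"x": 0,"y": 0,"z": 2,"spin": 0},
    {"gripper": 1,"x": 0,"y": 0,"z": 1,"spin": 0},
    {"gripper": -0.6,"x": 0,"y": 0,"z": 0,"spin": 0},
    {"gripper": -0.6,"x": 0,"y": 0,"z": 0,"spin": 0},
    {"gripper": -0.6,"x": 0,"y": 0,"z": 0,"spin": 0},
    {"gripper": -0.6,"x": 0,"y": 0,"z": -15,"spin": 0},
    {"gripper": -0.6,"x": 0,"y": 0,"z": -30,"spin": 0},
    {"gripper": -0.6,"x": 0,"y": 0,"z": -40,"spin": 0},
    {"gripper": -0.6,"x": 0,"y": 0,"z": -40,"spin": 0}
  ]
}}

```text
time: 14.45
eef_pos: [0.5524, -0.1384, 0.1493]
tcp_rot: [1.0, -0.024, -0.0, 0.0]
contact_force: [0.9, 0.4, -0.4]
opening: 0.8
finger_force: 0.0
```

```bash
python3 - <<'E'
from h import *
plan((.553,-.138,.15),-3)
c,P=snap("wrist"); save(c["color"],"w7.png",1)
hsv=cv2.cvtColor(c["color"],cv2.COLOR_RGB2HSV).astype(int)
m=(P[...,2]>.022)&(P[...,2]<.045)&(abs(P[...,0]-.55)<.07)&(abs(P[...,1]+.14)<.05)&(hsv[...,1]>130)
p=P[m]; print(len(p), cv2.minAreaRect(p[:,:2].astype(np.float32)*1000),np.percentile(p[:,2],[5,50,95]))
B=np.array([.5461,-.2697]); a=np.radians(-93); ex=np.array([np.cos(a),np.sin(a)])
m=(abs(hsv[...,0]-15)<8)&(hsv[...,1]>60)&(P[...,2]>.052)&(P[...,2]<.06)&(P[...,1]<-.05)
p=P[m];x=(p[:,:2]-B)@ex; print(len(x),np.percentile(x,[2,50,98]))
E
```

```text
t 14.45 pos [ 552.4 -138.4  149.3] yaw -2.8 F [ 0.9  0.4 -0.4] open 0.8 ff 0.0
tool shift mm [ 0.6 -0.4 -0.7] spin 0.2
5751 ((553.2816162109375, -138.02169799804688), (59.51621627807617, 88.92817687988281), 87.20734405517578) [0.03019867 0.03143242 0.03258982]
1395 [-0.19524663 -0.19139062 -0.18875352]
```

View pics/w7.png

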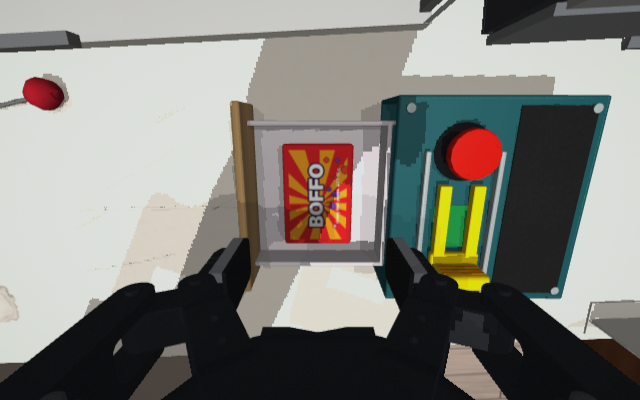

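The tin lies flat and centred in the drawer (283–352, 143–242), top at 31 mm. Now in front of the drawer.

Call:
{"name": "step_arm", "arguments": {
  "commands": [
    {"gripper": 1,"x": 0,"y": -26,"z": 0,"spin": 0},
    {"gripper": 1,"x": 0,"y": -26,"z": 0,"spin": 0},
    {"gripper": 1,"x": 0,"y": -26,"z": 0,"spin": 0},
    {"gripper": 1,"x": 0,"y": -26,"z": 0,"spin": 0},
    {"gripper": 1,"x": 0,"y": -4,"z": 10,"spin": 0},
    {"gripper": 1,"x": 0,"y": 0,"z": 25,"spin": 0},
    {"gripper": 1,"x": 0,"y": 0,"z": 25,"spin": 0},
    {"gripper": 1,"x": 0,"y": 0,"z": 25,"spin": 0},
    {"gripper": 1,"x": 0,"y": 0,"z": 15,"spin": 0},
    {"gripper": 1,"x": 0,"y": 0,"z": 9,"spin": 0}
  ]
}}

```text
time: 15.5
eef_pos: [0.5571, -0.0308, 0.0367]
tcp_rot: [1.0, -0.025, -0.001, -0.0]
contact_force: [0.4, 0.2, 0.2]
opening: 0.001
finger_force: 0.0
```

Call:
{"name": "step_arm", "arguments": {
  "commands": [
    {"gripper": 1,"x": 0,"y": 12,"z": 0,"spin": 0},
    {"gripper": 1,"x": 0,"y": 12,"z": 0,"spin": 0},
    {"gripper": 1,"x": 0,"y": 9,"z": 0,"spin": 0},
    {"gripper": 1,"x": 0,"y": 10,"z": 0,"spin": 0},
    {"gripper": 1,"x": 0,"y": 13,"z": 0,"spin": 0},
    {"gripper": 1,"x": 0,"y": 14,"z": 0,"spin": 0},
    {"gripper": 1,"x": 0,"y": 14,"z": 0,"spin": 0},
    {"gripper": 1,"x": 0,"y": 14,"z": 0,"spin": 0},
    {"gripper": 1,"x": 0,"y": 14,"z": 0,"spin": 0},
    {"gripper": 1,"x": 0,"y": 12,"z": 0,"spin": 0}
  ]
}}

```text
time: 16.5
eef_pos: [0.552, -0.1549, 0.0385]
tcp_rot: [1.0, -0.025, 0.0, -0.001]
contact_force: [3.5, 8.6, 4.7]
opening: 0.001
finger_force: 4.7
```

Call:
{"name": "step_arm", "arguments": {
  "commands": [
    {"gripper": 1,"x": 0,"y": 4,"z": 0,"spin": 0},
    {"gripper": 1,"x": 0,"y": 4,"z": 0,"spin": 0},
    {"gripper": 1,"x": 0,"y": 3,"z": 0,"spin": 0},
    {"gripper": 1,"x": 0,"y": 2,"z": 0,"spin": 0},
    {"gripper": 1,"x": 0,"y": 2,"z": 0,"spin": 0},
    {"gripper": 1,"x": 0,"y": 1,"z": 0,"spin": 0},
    {"gripper": 1,"x": 0,"y": 1,"z": 0,"spin": 0},
    {"gripper": 1,"x": 0,"y": 0,"z": 0,"spin": 0},
    {"gripper": 1,"x": 0,"y": 0,"z": 0,"spin": 0},
    {"gripper": 1,"x": 0,"y": 0,"z": 0,"spin": 0}
  ]
}}

```text
time: 17.5
eef_pos: [0.5508, -0.1713, 0.0381]
tcp_rot: [1.0, -0.024, -0.0, 0.0]
contact_force: [0.6, 2.6, 2.9]
opening: -0.004
finger_force: 1.7
```

Call:
{"name": "step_arm", "arguments": {
  "commands": [
    {"gripper": 1,"x": 0,"y": 1,"z": 0,"spin": 0},
    {"gripper": 1,"x": 0,"y": 1,"z": 0,"spin": 0},
    {"gripper": 1,"x": 0,"y": 1,"z": 0,"spin": 0},
    {"gripper": 1,"x": 0,"y": 1,"z": 0,"spin": 0},
    {"gripper": 1,"x": 0,"y": 1,"z": 0,"spin": 0},
    {"gripper": 1,"x": 0,"y": 0,"z": 0,"spin": 0},
    {"gripper": 1,"x": 0,"y": 0,"z": 0,"spin": 0},
    {"gripper": 1,"x": 0,"y": 0,"z": 0,"spin": 0},
    {"gripper": 1,"x": 0,"y": 0,"z": 0,"spin": 0},
    {"gripper": 1,"x": 0,"y": 0,"z": 0,"spin": 0}
  ]
}}

```text
time: 18.5
eef_pos: [0.5506, -0.1755, 0.0381]
tcp_rot: [1.0, -0.024, -0.0, -0.001]
contact_force: [1.9, 5.7, 2.6]
opening: -0.0
finger_force: 2.9
```

```bash
python3 - <<'E'
from h import *
plan((.553,-.138,.15),-3)
c,P=snap("wrist"); save(c["color"],"w8.png",1); boxfit(P,c["color"])
E
```

```text
t 18.5 pos [ 550.6 -175.5   38.1] yaw -2.81 F [1.9 5.7 2.6] open -0.0 ff 2.9
tool shift mm [   0.5  -37.7 -111.8] spin 0.2
teal 31618 [ 572.6 -241.5] [ 91.2 113.1] 87.1 z 0.0608
button 10911 [ 592.  -248.5] [36.3 42.4] 54.5 z 0.0805
wood 3499 [ 589.2 -193.8] [ 7.1 78.5] 86.3 z 0.0564
```

Call:
{"name": "step_arm", "arguments": {
  "commands": [
    {"gripper": 1,"x": 0,"y": 1,"z": 0,"spin": 0},
    {"gripper": 1,"x": 0,"y": 1,"z": 0,"spin": 0},
    {"gripper": 1,"x": 0,"y": 1,"z": 0,"spin": 0},
    {"gripper": 1,"x": 0,"y": 0,"z": 0,"spin": 0},
    {"gripper": 1,"x": 0,"y": 0,"z": 0,"spin": 0},
    {"gripper": 1,"x": 0,"y": 0,"z": 0,"spin": 0},
    {"gripper": 1,"x": 0,"y": 0,"z": 0,"spin": 0},
    {"gripper": 1,"x": 0,"y": 0,"z": 0,"spin": 0},
    {"gripper": 1,"x": 0,"y": 0,"z": 0,"spin": 0},
    {"gripper": 1,"x": 0,"y": 0,"z": 0,"spin": 0}
  ]
}}

```text
time: 19.55
eef_pos: [0.5506, -0.1757, 0.0382]
tcp_rot: [1.0, -0.025, -0.001, -0.003]
contact_force: [2.4, 15.3, 5.5]
opening: -0.003
finger_force: 7.4
```

Call:
{"name": "step_arm", "arguments": {
  "commands": [
    {"gripper": 1,"x": 0,"y": -6,"z": 0,"spin": 0},
    {"gripper": 1,"x": 0,"y": -22,"z": 0,"spin": 0},
    {"gripper": 1,"x": 0,"y": 0,"z": -33,"spin": 0},
    {"gripper": 1,"x": 0,"y": 0,"z": -33,"spin": 0},
    {"gripper": 1,"x": 0,"y": 0,"z": -33,"spin": 0},
    {"gripper": 1,"x": -20,"y": 24,"z": 0,"spin": 0},
    {"gripper": 1,"x": -20,"y": 24,"z": 0,"spin": 0},
    {"gripper": 1,"x": -20,"y": 24,"z": 0,"spin": 0},
    {"gripper": 1,"x": -20,"y": 24,"z": 0,"spin": 0},
    {"gripper": 1,"x": 0,"y": 0,"z": 0,"spin": 0}
  ]
}}

```text
time: 20.55
eef_pos: [0.4651, -0.246, 0.1369]
tcp_rot: [1.0, -0.026, -0.001, 0.001]
contact_force: [-0.5, -0.1, 1.0]
opening: 0.002
finger_force: 0.0
```

```bash
python3 - <<'E'
from h import *
plan((.468,-.2406,.088),-3)
c,P=snap("wrist"); save(c["color"],"w9.png",1); o=boxfit(P,c["color"])
E
```

```text
t 20.55 pos [ 465.1 -246.   136.9] yaw -3.0 F [-0.5 -0.1  1. ] open 0.002 ff 0.0
tool shift mm [ 2.8 -5.6 48.9] spin -0.0
teal 17458 [ 532.5 -269.2] [149.7 134.9] 86.9 z 0.0608
ridge 1135 [ 496.9 -242.5] [35.1 13.1] 87.4 z 0.0904
button 2499 [ 584.7 -248. ] [26.6 38.3] 4.8 z 0.0807
wood 2334 [ 539.3 -189. ] [  7.4 133.7] 87.0 z 0.0564
```

View pics/w9.png

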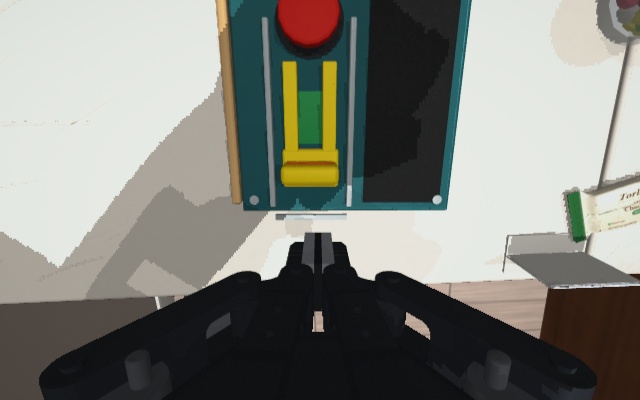

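The drawer is shut flush and the button is up. The tab is still aside, with its ridge at (310,175). I'll lower behind the ridge and push it home.

Call:
{"name": "step_arm", "arguments": {
  "commands": [
    {"gripper": 1,"x": 0,"y": -4,"z": 16,"spin": 0},
    {"gripper": 1,"x": 0,"y": 0,"z": 16,"spin": 0},
    {"gripper": 1,"x": 0,"y": 0,"z": 12,"spin": 0},
    {"gripper": 1,"x": 0,"y": 0,"z": 4,"spin": 0},
    {"gripper": 1,"x": 0,"y": 0,"z": 0,"spin": 0},
    {"gripper": 1,"x": 8,"y": 0,"z": 0,"spin": 0},
    {"gripper": 1,"x": 7,"y": 0,"z": 0,"spin": 0},
    {"gripper": 1,"x": 7,"y": 0,"z": 0,"spin": 0},
    {"gripper": 1,"x": 7,"y": 0,"z": 0,"spin": 0},
    {"gripper": 1,"x": 7,"y": 0,"z": 0,"spin": 0}
  ]
}}

```text
time: 21.6
eef_pos: [0.5044, -0.2412, 0.0897]
tcp_rot: [1.0, -0.024, 0.0, 0.0]
contact_force: [-1.8, -1.0, 1.3]
opening: 0.003
finger_force: 0.8
```

Call:
{"name": "step_arm", "arguments": {
  "commands": [
    {"gripper": 1,"x": 4,"y": 0,"z": 0,"spin": 0},
    {"gripper": 1,"x": 3,"y": 0,"z": 0,"spin": 0},
    {"gripper": 1,"x": 2,"y": 0,"z": 0,"spin": 0},
    {"gripper": 1,"x": 1,"y": 0,"z": 0,"spin": 0},
    {"gripper": 1,"x": 1,"y": 0,"z": 0,"spin": 0},
    {"gripper": 1,"x": 0,"y": 0,"z": 0,"spin": 0},
    {"gripper": 1,"x": 0,"y": 0,"z": 0,"spin": 0},
    {"gripper": 1,"x": 0,"y": 0,"z": 0,"spin": 0},
    {"gripper": 1,"x": 0,"y": 0,"z": 0,"spin": 0},
    {"gripper": 1,"x": 0,"y": 0,"z": 0,"spin": 0}
  ]
}}

```text
time: 22.6
eef_pos: [0.5146, -0.2414, 0.0893]
tcp_rot: [1.0, -0.024, 0.0, -0.0]
contact_force: [0.5, 0.4, -0.0]
opening: 0.0
finger_force: 0.1
```

Call:
{"name": "step_arm", "arguments": {
  "commands": [
    {"gripper": 1,"x": 1,"y": 0,"z": 0,"spin": 0},
    {"gripper": 1,"x": 1,"y": 0,"z": 0,"spin": 0},
    {"gripper": 1,"x": 1,"y": 0,"z": 0,"spin": 0},
    {"gripper": 1,"x": 1,"y": 0,"z": 0,"spin": 0},
    {"gripper": 1,"x": 0,"y": 0,"z": 0,"spin": 0},
    {"gripper": 1,"x": 0,"y": 0,"z": 0,"spin": 0},
    {"gripper": 1,"x": 0,"y": 0,"z": 0,"spin": 0},
    {"gripper": 1,"x": 0,"y": 0,"z": 0,"spin": 0},
    {"gripper": 1,"x": 0,"y": 0,"z": 0,"spin": 0},
    {"gripper": 1,"x": 0,"y": 0,"z": 0,"spin": 0}
  ]
}}

```text
time: 23.6
eef_pos: [0.5173, -0.2415, 0.0893]
tcp_rot: [1.0, -0.024, -0.002, -0.0]
contact_force: [-6.4, 1.2, 3.9]
opening: -0.001
finger_force: 3.2
```

```bash
python3 - <<'E'
from h import *
plan((.468,-.2406,.088),-3)
c,P=snap("wrist"); o=boxfit(P,c["color"])
E
```

```text
t 23.6 pos [ 517.3 -241.5   89.3] yaw -2.76 F [-6.4  1.2  3.9] open -0.001 ff 3.2
tool shift mm [-49.2   1.5   1.5] spin 0.2
teal 29493 [ 547.5 -270.2] [150.2 160.8] 87.0 z 0.0608
ridge 1848 [ 533.9 -244.2] [35.8 11.6] 86.9 z 0.0904
button 4973 [ 591.3 -247.3] [37.6 37.6] 33.1 z 0.0807
wood 3380 [ 562.9 -192.7] [ 87.2 119.1] 49.2 z 0.0564
```

Call:
{"name": "step_arm", "arguments": {
  "commands": [
    {"gripper": 1,"x": 1,"y": 0,"z": 0,"spin": 0},
    {"gripper": 1,"x": 1,"y": 0,"z": 0,"spin": 0},
    {"gripper": 1,"x": 0,"y": 0,"z": 0,"spin": 0},
    {"gripper": 1,"x": 0,"y": 0,"z": 0,"spin": 0},
    {"gripper": 1,"x": -10,"y": 0,"z": 0,"spin": 0},
    {"gripper": 1,"x": -20,"y": 0,"z": 0,"spin": 0},
    {"gripper": 1,"x": 0,"y": 0,"z": -30,"spin": 0},
    {"gripper": 1,"x": 0,"y": 0,"z": -40,"spin": 0},
    {"gripper": 1,"x": 0,"y": 0,"z": -40,"spin": 0},
    {"gripper": 1,"x": 0,"y": 0,"z": 0,"spin": 0}
  ]
}}

```text
time: 24.65
eef_pos: [0.4942, -0.2426, 0.2069]
tcp_rot: [1.0, -0.024, 0.006, 0.004]
contact_force: [-0.3, -0.3, 0.8]
opening: -0.001
finger_force: 0.0
```

```bash
python3 - <<'E'
from h import *
plan((.468,-.2406,.088),-3)
c,P=snap("wrist"); save(c["color"],"w10.png",1); o=boxfit(P,c["color"])
print(np.linalg.norm(np.subtract(o["ridge"][0],o["button"][0])))
E
```

```text
t 24.65 pos [ 494.2 -242.6  206.9] yaw -2.79 F [-0.3 -0.3  0.8] open -0.001 ff 0.0
tool shift mm [-27.8  -1.7 118.5] spin 0.2
teal 13570 [ 546.1 -269.9] [149.3 162.4] 87.0 z 0.0608
ridge 617 [ 533.4 -244.3] [34.6 11.8] 87.0 z 0.0904
button 1536 [ 591.  -247.5] [36.  37.5] 46.4 z 0.0807
wood 1467 [ 551.3 -190.4] [ 85.9 134.9] 55.0 z 0.0564
57.69857086055753
```

View pics/w10.png

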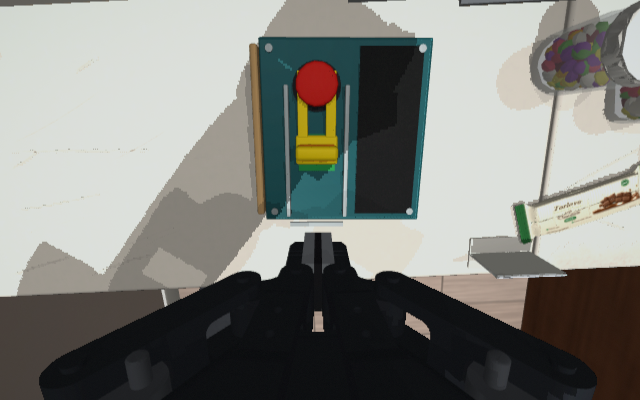

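The tab is back under the button, with its ridge at (317,153), 533.4 mm as predicted for home. The drawer is flush and the arm is clear.

```bash
python3 -c "
from plant import *
print(sign_off())"
```

```text
the job is handed in; nothing more can be done
None
```

The red tin is lying flat in the shut, caught drawer with the yellow tab back home under the button, and I handed the job in at about 25 s of the 72 s allowed; no verdict came back.

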